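# Home a hand-turned filter wheel by fingertip and lock it with its index pin

## Task

Lock the filter wheel at its hidden home notch: take the red-headed index pin from its blue holder, stand it in the brass bushing on top of the wheel unit and let go; then turn the wheel by its exposed black rubber rim, with a fingertip, until the notch comes round to the top and the pin drops in, its head flush on the brass. Work gently (never push on the wheel unit with more than 15 N) and leave the other things on the bench where they are.

Things in the scene. Friction and masses are not known exactly. Their poses are not given: they have to be found in the camera images.
- wheel_unit: Grey wheel unit fixed to the bench, 124 x 228 x 215 mm high. Origin under its middle at bench level; x from its front (amber port, yellow arrow, facing the robot) to its back, y to its left, z up. Front part (unit x -69 to -12 mm) 166 mm high, its slot exposing a black wheel rim; rear part (to +48 mm) 196 mm high, closed. The 15 N limit covers the unit and its wheel.
- wheel_centre (a point): Point on the level axle (along the unit's x), fixed to the housing, in the middle of the tyre's width. Wheel: radius 90 mm, black tyre 40 mm wide. It spins freely both ways without stops (friction 0.03 N m) and stays where it is left. Tyre out of true by up to 3.5 mm; the sprung axle yields downward 1 mm per 5 N, at most 8 mm. The wheel's angle is not measured.
- disc_top (a point): Top of the hidden index disc (radius 82 mm, on the wheel's axle) under the bushing; fixed to the housing. The disc has one home notch, 13 mm wide, over 14 mm deep. At the start it lies 1.4 to 3.0 rad from the top on the right-hand (-y) side, so moving the rim's top to the left (+y, as the arrow shows) is the shorter way.
- rim_top (a point): Nominal topmost point of the tyre, middle of its width, 195 mm above the bench, 35 mm in front of the unit's origin (fixed to the housing, axes as the unit's). The true rubber may stand up to 3.5 mm higher or lower, varying as the wheel turns. The rim is exposed 65 mm to either side.
- bushing_mouth (a point): Centre of the mouth of the bushing: an 11 mm hole with a 3 mm chamfer, straight down through a brass block 40 x 40 x 24 mm whose top is 215 mm above the bench, 22 mm behind the unit's origin. Axes as the unit's. The index disc runs 4 mm below the block.
- index_pin: Loose steel index pin, 70 g: shank diameter 9 mm, 42 mm long with tapered foot, under a round red head of diameter 22 mm and height 24 mm. Origin at the foot of the shank, z up along the pin to the head. It starts upright in its holder, foot 12 mm above the bench, shoulder 14 mm above the holder's top.
- pin_shoulder (a point): On the pin's axis at the underside of the red head, 42 mm above the foot; z along the pin. In the bushing it stands about 14 mm above the brass while the pin rides on the index disc, and 0 mm when the pin has dropped into the home notch. The side load of a pushed wheel can hold the pin half way until the rim is let go.
- pin_holder: Blue block 56 x 56 x 40 mm on a black foot 68 x 68 mm, fixed to the bench; origin under its centre, z up; one 11 mm hole 28 mm deep in the middle of its top.
- timer: White timer 62 x 62 x 20 mm, bystander; origin under its centre.
- note_pad: Yellow note pad 75 x 75 x 14 mm, bystander; origin under its centre.
- stapler: Black stapler 130 x 34 x 40 mm, bystander; origin under its centre.
- dropper_red: Dropper bottle with red cap, 33 x 33 x 86 mm, bystander; origin under its centre.
- dropper_blue: Dropper bottle with blue cap, 33 x 33 x 86 mm, bystander; origin under its centre.
Not all that is in view belongs to the job. What is shaped like the index_pin but orange or purple is not meant.

How it is judged (in metres and radians):
On the way:
1. the pin stands in the bushing, let go, riding on the index disc (shoulder 8 to 20 mm above the brass) (horizontal distance between pin_shoulder and bushing_mouth below 0.005 m and angle between index_pin's own z axis and vertical below 0.12 rad and contact force between the fingers and index_pin below 0.1 N and z of pin_shoulder in the frame of bushing_mouth between 0.008 and 0.02 m), for 0.2 s.
At the end, for the whole second after the job is handed in: The pin stands upright (within 0.12 rad) in the bushing, let go and at rest, its shoulder within 3 mm of the brass and 5 mm of the hole's axis: dropped into the home notch, locking the wheel (horizontal distance between pin_shoulder and bushing_mouth below 0.005 m and angle between index_pin's own z axis and vertical below 0.12 rad and contact force between the fingers and index_pin below 0.1 N and z of pin_shoulder in the frame of bushing_mouth below 0.003 m and linear speed of index_pin below 0.02 m/s); the robot touches nothing.
It fails at once if the fingers or arm push on the wheel unit with more than 15 N (contact force between any of the fingers, the arm and wheel_unit above 15 N).
It fails at once if a bystander is moved more than 20 mm (distance of any of timer, note_pad, stapler, dropper_red, dropper_blue from where it was at the start of the episode above 0.02 m).
It also fails if it takes over 72 s, if anything falls off the work surface, if the arm or the gripper's body presses on something with over 40 N, if the wrist force passes 120 N, or if a joint passes its speed limit or range.

## Robot

A 6-joint arm with a two-finger parallel gripper is mounted at the origin on a cart in front of the work surface, level with it; the furniture and walls round the work are solid. World frame = base frame: x ahead of the robot, y to its left, z up, the work surface at z = 0. Lengths are in mm, angles in rad, forces in N, time in s.
With the tool pointing down it reaches from about 350 to 875 mm from the base axis. Payload 4.2 kg.
Tool frame: the origin (TCP) lies between the finger pads; the fingertips stand 25 mm ahead of it and the grasp point (between the pads) lies 6 mm ahead of it; z points along the fingers, y is the line along which they close (so a half turn about z gives the same grasp; the last joint's range is limited). The gripper opens to 85 mm and grips with 20 to 120 N. Pads are 22 mm wide; open, the fingers measure 114 mm over their backs; the gripper's body (76 mm by 85 mm) begins 54 mm behind the grasp point. The pads swing forward as they close: fully open they stand 13 mm farther back than shut.
Start: joints at [-0.875, 0.385, 0.008, 0, -1.194, -0.259], TCP at [264.413, -566.29, 256.312] pointing down, gripper open.
Joint ranges: [-3.14, 3.14], [-1.21, 2.06], [-1.07, 1.41], [-3.16, 2.05], [-2.99, -0.16], [-3.1, 3.1]. Speed limits (rad/s): [2.79, 2.79, 3.14, 3.14, 3.14, 3.14].

## Interface

Orientations are given as a unit quaternion [x, y, z, w].
In Python, from bench import arm gives the robot as it stands.
- The arm moves only by the shell command python3 -m pendant 'ROWS'. ROWS is JSON, a list of rows, each a list of 7 numbers: the shift along the tool's x, y, z in m, then the turn, a rotation vector about the tool's x, y, z in degrees, then the finger opening in m, from 0 to 0.0854. In form: [[x, y, z, wx, wy, wz, fingers], ...]. A call has 1 to 12 rows; each row shifts and turns the commanded pose from where the row before left it, along the tool's axes as they then stand; what a row does not reach is not made up. A row lasts 1/10 s, in which the tool goes at most 50 mm and 8.59 degrees, less where a joint would pass 70% of its speed; a pose out of reach is approached as far as the arm can. A call is refused whole if a number of a shift passes 0.05 or a number of a turn 8.59, either way. A call with a gripper value outside its range is refused whole. The fingers move at their own pace and stop on an object; the grip force is fixed at half the most. Time passes only in rows, so rows that do not move let the fingers close. It gives the time, the measured TCP pose, the force, the opening and the grip force at its end, in the units of the state.
- arm.read_state(): the state, without advancing time (a new reading comes with each control period).
- arm.get_image(name): name is "scene" or "top"; returns a dict with "image" (480x640x3 uint8, red, green, blue), "fx", "fy", "cx", "cy" (pixels), "xyz" and "rotation" of the camera in the world. Camera axes: x right, y down, z forward; pixel columns grow to the right and rows downward; lengths in mm; the calibration is good to about 2 mm. A picture is of the moment at which its call begins. There is no depth.
- arm.job_done(): hands the job in; it is judged then, once.
The state is a dict: "clock": time; "joints": joint angles; "joint_vel": joint speeds; "joint_efforts": joint torques, N m; "position": TCP position; "ee_rot": TCP orientation; "contact_force": force on the tool from outside, world axes, zero at the start; "wrist_torque": the same for the moment, N m; "gripper_width": finger opening in mm; "grasp_force": force on a finger pad.
Only numpy, scipy, OpenCV 4.12 (cv2) and the standard library are available. Lean on these libraries where they do the work, as an engineer would, in place of code of your own. Each camera call takes 0.05 s, during which the arm holds its last target. There are 200 camera calls.

## Working session

There is one attempt and no reset: what is moved stays moved. The work goes in short steps, Python scripts to look and compute and a shell command to move; the robot and the scene stay as the last step left them, time stands still between calls to the robot, and variables do not carry over. Pictures are saved under pics/ and viewed, at most 10 in all, crops included, and the job is handed in when it is done.

```bash
mkdir -p pics; ls; cat > h.py <<'E'
from bench import arm
import numpy as np, cv2
def get(n,save=None):
    d=arm.get_image(n)
    if save: cv2.imwrite('pics/'+save,d['image'][:,:,::-1])
    return d
def ray(d,u,v):
    r=np.array([(u-d['cx'])/d['fx'],(v-d['cy'])/d['fy'],1.]); return np.array(d['xyz']),np.array(d['rotation']).reshape(3,3)@r
def onz(d,u,v,z):
    o,r=ray(d,u,v); return o+r*(z-o[2])/r[2]
def proj(d,p):
    q=np.array(d['rotation']).reshape(3,3).T@(np.array(p)-np.array(d['xyz'])); return q[0]/q[2]*d['fx']+d['cx'],q[1]/q[2]*d['fy']+d['cy']
E
python3 - <<'E'
from h import *
for n in('scene','top'):
    d=get(n,n+'0.png'); print(n,d['fx'],d['cx'],d['cy'],d['xyz'],np.round(d['rotation'],3).tolist())
print(arm.read_state())
E
```

```text
pics
scene 458.0338271942686 314.0552661419678 241.16123521361564 [-272.36639134 -596.86255152  557.59760385] [0.715, -0.444, 0.285, -0.458]
top 435.8723215766506 329.9286335125713 249.63401927243532 [ 408.29761308 -180.47065666 1008.44991414] [0.711, -0.699, 0.053, -0.053]
{'clock': 0.1, 'joints': array([-8.75389592e-01,  3.85473083e-01,  6.76630018e-03, -4.20770744e-04,
       -1.19400808e+00, -2.58599651e-01]), 'joint_vel': array([ 0.00072479, -0.0005177 ,  0.00174173, -0.00017476,  0.00155323,
       -0.00090552]), 'joint_efforts': array([-5.18300494e-04, -3.93319738e+01,  1.88929814e+01,  4.19787839e+00,
       -2.58906031e-03,  1.69005236e-07]), 'position': array([ 264.21994029, -565.88233586,  255.33850124]), 'ee_rot': array([-2.16595509e-01,  9.76260942e-01,  9.41973512e-04, -2.66695047e-04]), 'contact_force': array([-0.08471816, -0.14547004,  0.0899434 ]), 'wrist_torque': array([ 0.05290646,  0.02850412, -0.02339168]), 'grasp_force': 0.0, 'gripper_width': 85.69987429496791}
```

Rotation is a quaternion; I'll adapt the helper.

```bash
sed -i "s/np.array(d\['rotation'\]).reshape(3,3)/R.from_quat(d['rotation']).as_matrix()/; 2a from scipy.spatial.transform import Rotation as R" h.py; cat h.py | head -12
```

```text
from bench import arm
import numpy as np, cv2
from scipy.spatial.transform import Rotation as R
def get(n,save=None):
    d=arm.get_image(n)
    if save: cv2.imwrite('pics/'+save,d['image'][:,:,::-1])
    return d
def ray(d,u,v):
    r=np.array([(u-d['cx'])/d['fx'],(v-d['cy'])/d['fy'],1.]); return np.array(d['xyz']),R.from_quat(d['rotation']).as_matrix()@r
def onz(d,u,v,z):
    o,r=ray(d,u,v); return o+r*(z-o[2])/r[2]
def proj(d,p):
```

View pics/scene0.png

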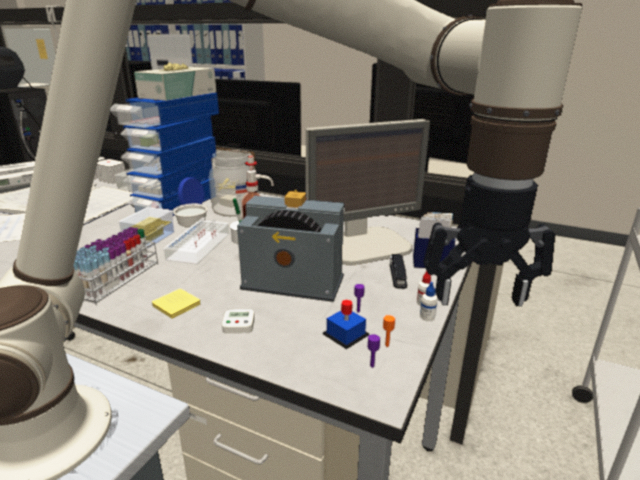

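View pics/top0.png

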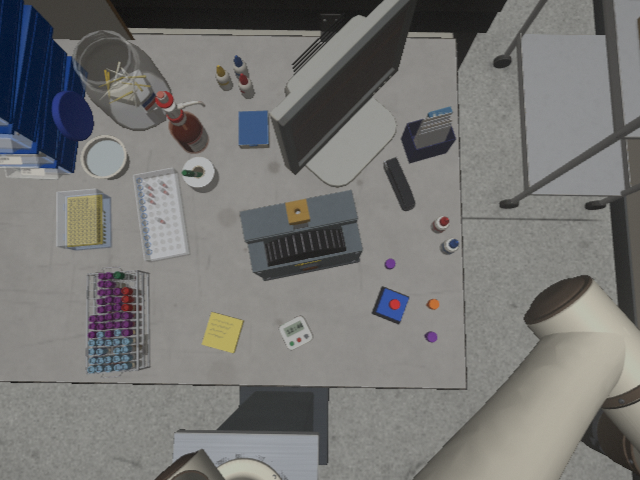

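Candidates for the pin: the red head in the blue block (scene 347,307 / top 395,304); purple pins (scene 359,291 and 374,345; top 390,264 and 431,337); an orange pin (scene 389,325; top 433,304); the red dropper cap (top 442,223). I choose the red one in the blue holder. The brass bushing is at top (297,211), and the wheel slot is around (305,245).

```bash
cat > m.py <<'E'
from h import *
def big(mask,near,rad):
    m=np.zeros_like(mask); cv2.circle(m,near,rad,255,-1); m&=mask
    n,l,s,c=cv2.connectedComponentsWithStats(m); i=1+np.argmax(s[1:,4]); return c[i],s[i],np.uint8(l==i)
def tri(d1,p1,d2,p2):
    o1,r1=ray(d1,*p1);o2,r2=ray(d2,*p2)
    t=np.linalg.lstsq(np.c_[r1,-r2],o2-o1,rcond=None)[0]; a,b=o1+r1*t[0],o2+r2*t[1]; return (a+b)/2,np.linalg.norm(a-b)
def hsv(d): return cv2.cvtColor(d['image'],cv2.COLOR_RGB2HSV)
def red(h): return cv2.inRange(h,(0,150,90),(6,255,255))|cv2.inRange(h,(172,150,90),(180,255,255))
def brass(h): return cv2.inRange(h,(10,110,80),(25,255,255))
E
python3 - <<'E'
from m import *
t=get('top');s=get('scene')
ht,hs=hsv(t),hsv(s)
ct,st,_=big(red(ht),(395,304),14); cs,ss,_=big(red(hs),(347,307),14)
print('red',ct,st,cs,ss,'tri',tri(t,ct,s,cs),'z78',onz(t,*ct,78),'scene z66',onz(s,*cs,66))
bt,sb,mb=big(brass(ht),(297,211),20); bs,sbs,_=big(brass(hs),(295,199),18)
print('brass',bt,sb,bs,sbs)
c=cv2.findContours(mb,0,2)[0][0]; r=cv2.minAreaRect(c); print(r)
P=[onz(t,*p,215)[:2] for p in cv2.boxPoints(r)]; print(np.round(P,1))
e=[P[(i+1)%4]-P[i] for i in range(4)]; print([(np.linalg.norm(a),np.degrees(np.arctan2(a[1],a[0]))) for a in e])
# dark hole
g=cv2.cvtColor(t['image'],6); print(g[204:219,288:308])
bl=cv2.inRange(ht,(105,150,60),(125,255,255)); cb,sb2,mm=big(bl,(391,305),26); r=cv2.minAreaRect(cv2.findContours(mm,0,2)[0][0]);print('blue',r,onz(t,*r[0],40))
a=cv2.resize(t['image'][190:330,240:450],None,fx=3.5,fy=3.5,interpolation=3); cv2.imwrite('pics/crop1.png',a[:,:,::-1])
E
```

```text
red [394.37662338 303.93506494] [390 299  10  10  77] [346.43076923 306.66923077] [342 300  10  15 130] tri (array([ 434.92432209, -318.6264817 ,   68.21981321]), np.float64(0.2226029242667764)) z78 [ 434.69695961 -317.28901176   78.        ] scene z66 [ 438.05964804 -317.27469714   66.        ]
brass [297.01481481 211.03703704] [286 199  23  25 405] [294.55290102 198.15017065] [285 190  21  17 293]
((297.01922607421875, 211.09616088867188), (20.98442268371582, 20.39607810974121), 78.69007110595703)
[[ 615.4  -93.6]
 [ 623.7 -130.8]
 [ 584.5 -139.4]
 [ 576.3 -102.4]]
[(np.float64(38.14588611677055), np.float64(-77.42047730031231)), (np.float64(40.212758180066125), np.float64(-167.62009458373228)), (np.float64(37.871414679157745), np.float64(102.49243640771026)), (np.float64(40.1551767457945), np.float64(12.771314421638564))]
[[105 106 104 106 106 104 106 105 104 104 103 106 103 104 106 106 105 105
  105 100]
 [105 105 105 105 105 104 104 104 103 104 104 104 103 104 105 104 102 103
  103 101]
 [103 103 104 105 104 104 105 102 101  99 103 104 103 104 104 103 105 105
  104 103]
 [103 10
[... 463 characters left out ...]
143 117  98 101  99 100 102
  104 103]
 [103 103 102 103 104  99  95 110 141 154 142 125 110 103 105 103 104 106
  103 103]
 [101 102 102 101 102 100  98 101 108 112 110 106 107 105 104 104 104 103
  104 104]
 [100 102 103 103 103 103 103 102 104 103 103 104 103 103 101 103 103 103
  105 103]
 [104 103 103 104 105 104 102 103 103 102 103 103 103 103 103 105 103 102
  103 105]
 [101 105 103 102 103 101 102 104 103 103 103 103 104 103 103 104 104 104
  106 104]
 [ 99 102 103 101 102 103 103 103 102 102 102 102 105 106 105 103 105 104
  104 102]]
blue ((391.84246826171875, 304.25341796875), (25.397930145263672, 25.397930145263672), 20.556045532226562) [ 434.98867669 -317.28341666   40.        ]
```

View pics/crop1.png

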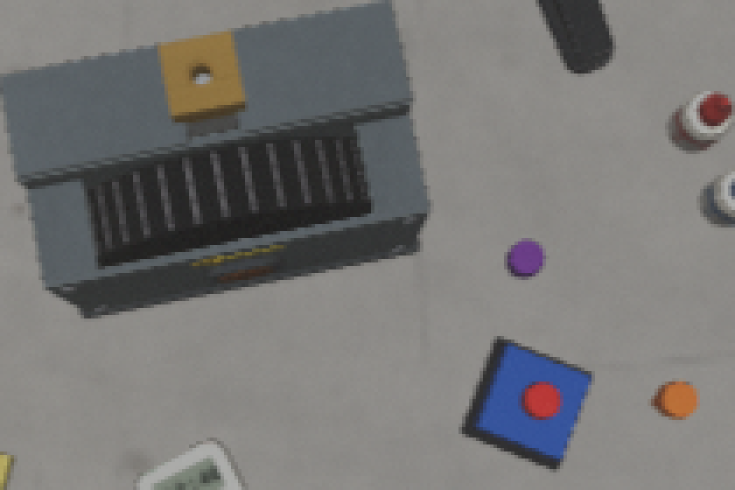

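The crop confirms it: the red head (crop 541,400) sits on the blue block at about (434.8, -317.3), and the pin and block centres agree. The bushing hole (crop 201,75) is at about (600, -116.5), and unit yaw is about 12.6°. Next I align the tool with the unit axes and go above the pin.

```bash
python3 -m pendant '[[0,0,0,0,0,6.2,0.045],[0,0,0,0,0,6.2,0.045],[-0.0276,0.0257,0,0,0,0,0.045],[-0.0276,0.0257,0,0,0,0,0.045],[-0.0276,0.0257,0,0,0,0,0.045],[-0.0276,0.0257,0,0,0,0,0.045],[-0.0276,0.0257,0,0,0,0,0.045],[-0.0276,0.0257,0,0,0,0,0.045],[-0.0276,0.0257,0,0,0,0,0.045],[-0.0276,0.0257,0,0,0,0,0.045],[0,0,0.03,0,0,0,0.045],[0,0,0.03,0,0,0,0.045]]'
cat > go.py <<'E'
import sys; from h import *
s=arm.read_state(); M=R.from_quat(s['ee_rot']).as_matrix(); t=np.array([float(a) for a in sys.argv[1:4]])
print('t',round(s['clock'],2),'pos',np.round(s['position'],1),'tool shift mm',np.round(M.T@(t-s['position']),1),'z',np.round(M[:,2],3),'yaw y',np.degrees(np.arctan2(M[1,1],M[0,1])).round(2),'F',np.round(s['contact_force'],2),'w',round(s['gripper_width'],1))
E
python3 go.py 434.8 -317.3 73
python3 - <<'E'
from m import *
t=get('top'); g=cv2.cvtColor(t['image'],6)
# long edges of the unit near the slot/housing
L=cv2.HoughLinesP(cv2.Canny(g[185:285,235:370],40,120),1,np.pi/360,30,minLineLength=45,maxLineGap=6)
for l in L[:,0][:14]:
    a,b,c,d=l; p=onz(t,a+235,b+185,196)[:2];q=onz(t,c+235,d+185,196)[:2]; v=p-q
    print(l+[235,185,235,185],round(np.linalg.norm(v)),np.degrees(np.arctan2(v[1],v[0])).round(1)%180)
E
```

```text
clock: 1.4
position: [436.2, -316.3, 196.5]
ee_rot: [-0.111, 0.994, -0.001, 0.001]
contact_force: [0.6, -0.2, 0.2]
gripper_width: 45.2
grasp_force: 0.0
t 1.4 pos [ 436.2 -316.3  196.5] tool shift mm [  2.   -0.4 123.5] z [ 0.003 -0.001 -1.   ] yaw y 102.77 F [ 0.62 -0.21  0.17] w 45.2
[239 211 352 190] 220 101.8
[278 203 362 231] 169 72.1
[344 284 362 230] 108 162.2
[258 275 283 202] 147 163.3
[353 284 369 238] 92 161.3
```

```bash
python3 -m pendant '[[0.002,0,0.03,0,0,0,0.045],[0,0,0.03,0,0,0,0.045],[0,0,0.03,0,0,0,0.045],[0,0,0.02,0,0,0,0.045],[0,0,0.013,0,0,0,0.045],[0,0,0,0,0,0,0.045]]'; python3 go.py 434.8 -317.3 73
python3 - <<'E'
from m import *
a=get('top')['image'][250:350,340:460]; b=get('scene')['image'][255:355,290:410]
cv2.imwrite('pics/g1.png',cv2.resize(np.hstack([a,b]),None,fx=3.3,fy=3.3,interpolation=3)[:,:,::-1])
E
```

```text
clock: 2.05
position: [431.9, -317.6, 71.8]
ee_rot: [-0.11, 0.994, 0.001, -0.002]
contact_force: [-0.5, -0.2, -0.6]
gripper_width: 45.1
grasp_force: 0.0
t 2.05 pos [ 431.9 -317.6   71.8] tool shift mm [-2.9 -0.3 -1.2] z [-0.004  0.002 -1.   ] yaw y 102.6 F [-0.45 -0.25 -0.57] w 45.1
```

View pics/g1.png

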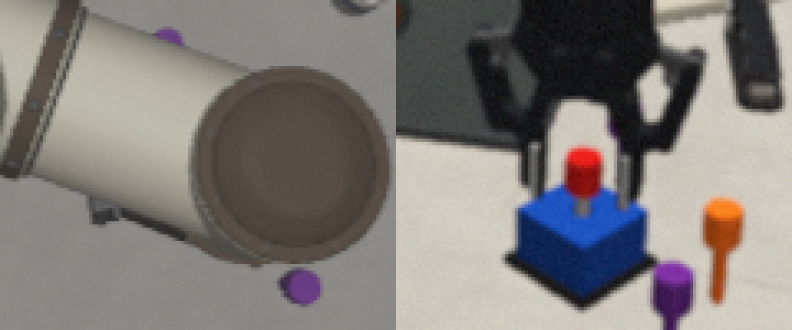

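The pads straddle the red head (crop 583,172) with the tips clear of the block, so I close.

```bash
python3 -m pendant '[[-0.0015,0,0,0,0,0,0.045],[0,0,0,0,0,0,0.03],[0,0,0,0,0,0,0.018],[0,0,0,0,0,0,0.01],[0,0,0,0,0,0,0.01],[0,0,0,0,0,0,0.01],[0,0,0,0,0,0,0.01]]';python3 go.py 434.8 -317.3 73
```

```text
clock: 2.85
position: [435.1, -317.7, 74.3]
ee_rot: [-0.11, 0.994, -0.001, 0.001]
contact_force: [0.4, 1.7, 5.9]
gripper_width: 20.1
grasp_force: 58.5
t 2.85 pos [ 435.1 -317.7   74.3] tool shift mm [0.2 0.5 1.3] z [ 0.002 -0.001 -1.   ] yaw y 102.66 F [0.36 1.73 5.87] w 20.1
```

```bash
python3 -m pendant '[[0,0,-0.01,0,0,0,0.01],[0,0,-0.02,0,0,0,0.01],[0,0,-0.03,0,0,0,0.01],[0,0,-0.03,0,0,0,0.01],[0,0,-0.03,0,0,0,0.01],[0,0,-0.03,0,0,0,0.01],[0,0,-0.03,0,0,0,0.01],[0,0,-0.03,0,0,0,0.01],[0,0,-0.025,0,0,0,0.01],[0,0,0,0,0,0,0.01],[0,0,0,0,0,0,0.01]]';python3 go.py 600 -116.5 305
python3 - <<'E'
from m import *
s=get('scene'); p=arm.read_state()['position']; u=proj(s,p); print(u)
x,y=int(u[0])-60,int(u[1])-50
cv2.imwrite('pics/g2.png',cv2.resize(s['image'][y:y+110,x:x+120],None,fx=5,fy=5,interpolation=3)[:,:,::-1])
# pin in hand: shoulder/head position estimate
c,st,_=big(red(hsv(s)),(int(u[0]),int(u[1])+3),25); print(c,st, [proj(s,p-np.array([0,0,k])) for k in (0,6,10)])
for i in range(5): print(np.round(arm.read_state()['position'],1), end=' ')
E
```

```text
clock: 3.95
position: [433.9, -317.1, 308.1]
ee_rot: [-0.11, 0.994, 0.0, 0.0]
contact_force: [-1.6, 1.1, -1.5]
gripper_width: 19.9
grasp_force: 59.1
t 3.95 pos [ 433.9 -317.1  308.1] tool shift mm [-205.8  159.5    3.3] z [ 0.     0.001 -1.   ] yaw y 102.61 F [-1.59  1.07 -1.54] w 19.9
(np.float64(349.55836183416574), np.float64(189.59541487238434))
[349.16       192.32571429] [344 185  12  16 175] [(np.float64(349.55836183416574), np.float64(189.59541487238434)), (np.float64(349.4425265835507), np.float64(192.89865457827503)), (np.float64(349.36570873485783), np.float64(195.08924653172687))]
[ 433.6 -317.   307.2] [ 433.6 -317.   307.2] [ 433.6 -317.   307.2] [ 433.6 -317.   307.2] [ 433.6 -317.   307.2]
```

View pics/g2.png

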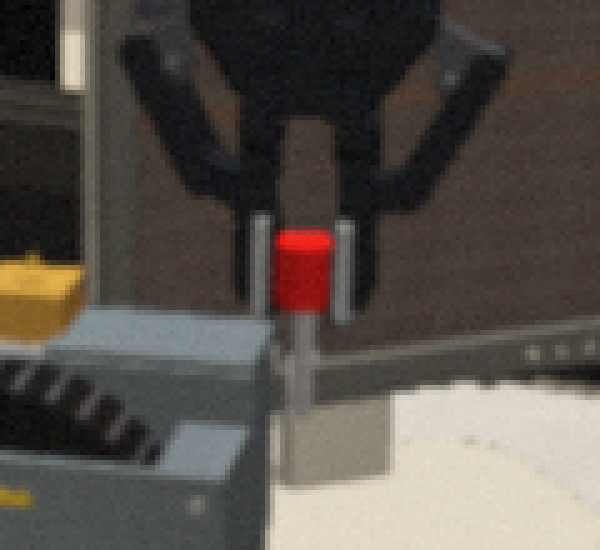

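The pin is held upright between the pads, with the shank hanging at crop (303,365). Before crossing over I check how near the monitor is.

```bash
python3 - <<'E'
from m import *
t=get('top');s=get('scene')
for a in [(275,105),(290,170),(300,172),(283,140)]:
    for b in [(307,128),(309,195),(307,213)]:
        p,g=tri(t,a,s,b); print(a,b,np.round(p),round(g,1))
bs,_,_=big(brass(hsv(s)),(295,199),18); bt,_,_=big(brass(hsv(t)),(297,211),20)
print(tri(t,bt,s,bs), proj(s,[600,-116.5,215]), bs)
E
```

```text
(275, 105) (307, 128) [744. -81. 340.] 10.2
(275, 105) (309, 195) [845. -45. 131.] 27.5
(275, 105) (307, 213) [875. -30.  64.] 40.6
(290, 170) (307, 128) [ 634. -123.  361.] 16.7
(290, 170) (309, 195) [ 692. -102.  184.] 9.0
(290, 170) (307, 213) [709. -93. 129.] 0.0
(300, 172) (307, 128) [ 627. -133.  363.] 4.4
(300, 172) (309, 195) [ 682. -115.  190.] 6.5
(300, 172) (307, 213) [ 698. -107.  137.] 16.3
(283, 140) (307, 128) [ 683. -104.  351.] 4.7
(283, 140) (309, 195) [760. -76. 160.] 6.9
(283, 140) (307, 213) [782. -65. 100.] 17.6Traceback (most recent call last):
  File "<stdin>", line 6, in <module>
  File "m.py", line 4, in big
    n,l,s,c=cv2.connectedComponentsWithStats(m); i=1+np.argmax(s[1:,4]); return c[i],s[i],np.uint8(l==i)
                                                     ~~~~~~~~~^^^^^^^^^
    return _wrapfunc(a, 'argmax', axis=axis, out=out, **kwds)
    return bound(*args, **kwds)
ValueError: attempt to get argmax of an empty sequence
```

The monitor's near edge is at x ≥ 709, which is clear of the gripper. I cross over above the bushing.

```bash
python3 -m pendant '[[-0.015,0.012,0,0,0,0,0.01],[-0.027,0.021,0,0,0,0,0.01],[-0.027,0.021,0,0,0,0,0.01],[-0.027,0.021,0,0,0,0,0.01],[-0.027,0.021,0,0,0,0,0.01],[-0.027,0.021,0,0,0,0,0.01],[-0.027,0.021,0,0,0,0,0.01],[-0.02,0.015,0,0,0,0,0.01],[-0.009,0.006,0,0,0,0,0.01],[0,0,0,0,0,0,0.01],[0,0,0,0,0,0,0.01]]';python3 go.py 599.2 -116.5 305
python3 - <<'E'
from m import *
s=get('scene'); S=arm.read_state(); p=S['position']; u=proj(s,p); print(u)
c,st,_=big(red(hsv(s)),(int(u[0]),int(u[1])+3),25); b,sb,_=big(brass(hsv(s)),(295,199),18)
print('head',c,st,'brass',b,sb,'proj corners',[np.round(proj(s,[600-116.5*0+dx,-116.5+dy,z]),1) for dx,dy,z in [(0,0,215),(-15.5,-24,215),(15.5,24,215),(-24,15.5,215),(24,-15.5,215)]])
x,y=240,110
cv2.imwrite('pics/g3.png',cv2.resize(s['image'][y:y+120,x:x+120],None,fx=5,fy=5,interpolation=3)[:,:,::-1])
E
```

```text
clock: 5.2
position: [600.1, -117.8, 307.6]
ee_rot: [-0.11, 0.994, 0.0, -0.001]
contact_force: [-0.6, 0.2, -0.3]
gripper_width: 20.4
grasp_force: 59.1
t 5.2 pos [ 600.1 -117.8  307.6] tool shift mm [0.6 1.4 2.6] z [-0.002 -0.    -1.   ] yaw y 102.61 F [-0.65  0.15 -0.34] w 20.4
(np.float64(294.39727338672003), np.float64(155.1160329562838))
head [293.55882353 157.91176471] [289 152   9  13 102] brass [294.53924915 198.11262799] [284 190  22  17 293] proj corners [array([294.5, 195.2]), array([300.6, 198.8]), array([288.6, 191.7]), array([283.4, 197.3]), array([305.3, 193.1])]
```

View pics/g3.png

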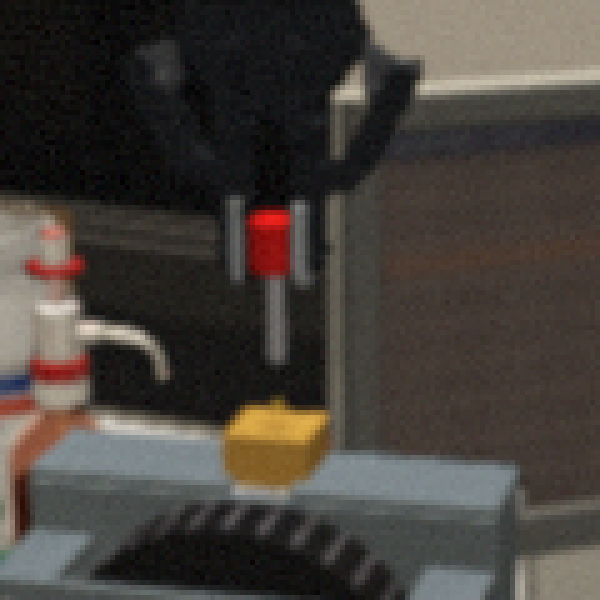

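The brass projection matches the picture, and the pin (shank tip at crop 277,360) stands above the block (crop 277,435). I lower it in steps.

```bash
python3 -m pendant '[[0,0.0007,0.01,0,0,0,0.01],[0,0,0.012,0,0,0,0.01],[0,0,0.005,0,0,0,0.01],[0,0,0.003,0,0,0,0.01],[0,0,0.002,0,0,0,0.01],[0,0,0,0,0,0,0.01]]';python3 -m pendant '[[0,0,0.001,0,0,0,0.01],[0,0,0.001,0,0,0,0.01],[0,0,0.001,0,0,0,0.01]]'
```

```text
clock: 5.85
position: [600.6, -116.7, 276.2]
ee_rot: [-0.11, 0.994, -0.0, -0.0]
contact_force: [0.7, 0.2, -0.7]
gripper_width: 20.3
grasp_force: 59.1
clock: 6.15
position: [600.6, -116.6, 273.5]
ee_rot: [-0.11, 0.994, -0.0, 0.0]
contact_force: [-0.5, 1.0, -0.6]
gripper_width: 20.3
grasp_force: 59.1
```

```bash
python3 -m pendant '[[0,0,0.001,0,0,0,0.01],[0,0,0.001,0,0,0,0.01],[0,0,0.001,0,0,0,0.01]]';python3 -m pendant '[[0,0,0.001,0,0,0,0.01],[0,0,0.001,0,0,0,0.01],[0,0,0.001,0,0,0,0.01]]';
```

```text
clock: 6.45
position: [600.6, -116.6, 270.2]
ee_rot: [-0.11, 0.994, -0.0, -0.0]
contact_force: [-0.8, -0.2, -0.4]
gripper_width: 20.1
grasp_force: 59.1
clock: 6.75
position: [600.5, -116.6, 267.2]
ee_rot: [-0.11, 0.994, 0.0, -0.0]
contact_force: [-0.8, 0.5, -0.0]
gripper_width: 19.9
grasp_force: 59.1
```

```bash
python3 -m pendant '[[0,0,0.002,0,0,0,0.01],[0,0,0.002,0,0,0,0.01],[0,0,0.002,0,0,0,0.01]]';python3 -m pendant '[[0,0,0.0015,0,0,0,0.01],[0,0,0.0015,0,0,0,0.01],[0,0,0.0015,0,0,0,0.01],[0,0,0.0015,0,0,0,0.01],[0,0,0,0,0,0,0.01]]';
```

```text
clock: 7.05
position: [600.5, -116.6, 261.1]
ee_rot: [-0.11, 0.994, 0.0, -0.0]
contact_force: [0.7, -0.2, -0.5]
gripper_width: 20.3
grasp_force: 59.1
clock: 7.55
position: [600.4, -116.6, 255.0]
ee_rot: [-0.11, 0.994, 0.0, -0.0]
contact_force: [-0.3, -0.1, -0.5]
gripper_width: 20.2
grasp_force: 59.1
```

```bash
python3 -m pendant '[[0,0,0.0015,0,0,0,0.01],[0,0,0.0015,0,0,0,0.01],[0,0,0,0,0,0,0.01]]';python3 -m pendant '[[0,0,0,0,0,0,0.025],[0,0,0,0,0,0,0.04],[0,0,0,0,0,0,0.045],[0,0,0,0,0,0,0.045],[0,0,-0.02,0,0,0,0.045],[0,0,-0.03,0,0,0,0.045],[0,0,-0.03,0,0,0,0.045],[0,0,0,0,0,0,0.045],[0,0,0,0,0,0,0.045]]'
python3 go.py 600 -116.5 229
python3 - <<'E'
from m import *
s=get('scene'); c,st,_=big(red(hsv(s)),(295,190),22); print('head',c,st,'expected riding head centre',[np.round(proj(s,[600,-116.5,z]),1) for z in (227,241,253,229)])
cv2.imwrite('pics/g4.png',cv2.resize(s['image'][130:250,240:360],None,fx=5,fy=5,interpolation=3)[:,:,::-1])
E
```

```text
clock: 7.85
position: [600.4, -116.6, 252.0]
ee_rot: [-0.11, 0.994, 0.0, -0.0]
contact_force: [0.3, -0.2, -0.3]
gripper_width: 19.9
grasp_force: 59.1
clock: 8.75
position: [600.6, -116.5, 333.1]
ee_rot: [-0.11, 0.994, 0.0, 0.001]
contact_force: [-0.5, 0.0, -0.8]
gripper_width: 44.6
grasp_force: 0.0
t 8.75 pos [ 600.6 -116.5  333.1] tool shift mm [  0.8   0.2 104.1] z [ 0.002  0.001 -1.   ] yaw y 102.62 F [-0.51  0.02 -0.78] w 44.6
head [293.66086957 182.6173913 ] [289 177  10  13 115] expected riding head centre [array([294.4, 190.1]), array([294.3, 184.2]), array([294.2, 179.1]), array([294.4, 189.3])]
```

View pics/g4.png

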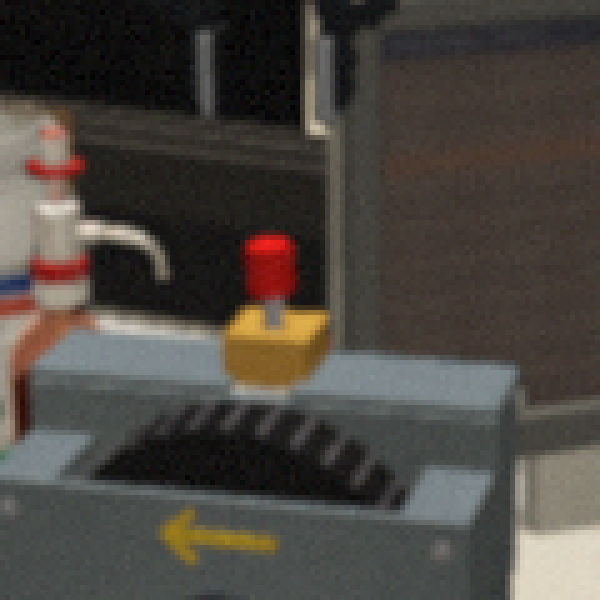

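The pin stands free in the bushing: red head at crop (270,265), about 14 mm of gap showing shank, head centroid at row 182.6 (flush would be about 188.5). I now close the fingers and go over the right side of the rim.

```bash
python3 -m pendant '[[0.02,-0.01,0,0,0,0,0],[0.02,-0.01,0,0,0,0,0],[0.017,-0.01,0,0,0,0,0],[0,0,0,0,0,0,0],[0,0,0.03,0,0,0,0],[0,0,0.03,0,0,0,0],[0,0,0.03,0,0,0,0],[0,0,0.015,0,0,0,0],[0,0,0,0,0,0,0]]'; python3 go.py 537.9 -99.5 220;  python3 -m pendant '[[0,0,0.0015,0,0,0,0],[0,0,0.0015,0,0,0,0],[0,0,0,0,0,0,0]]'; python3 -m pendant '[[0,0,0.0015,0,0,0,0],[0,0,0,0,0,0,0]]'
```

```text
clock: 9.7
position: [550.1, -158.1, 224.0]
ee_rot: [-0.11, 0.994, 0.001, -0.003]
contact_force: [-0.2, -0.3, -0.8]
gripper_width: 0.1
grasp_force: 0.0
t 9.7 pos [ 550.1 -158.1  224. ] tool shift mm [-0.9 59.8  4.1] z [-0.007  0.001 -1.   ] yaw y 102.61 F [-0.16 -0.27 -0.83] w 0.1
clock: 10.0
position: [552.0, -158.4, 225.2]
ee_rot: [-0.11, 0.994, -0.0, 0.001]
contact_force: [-0.3, 0.2, 0.0]
gripper_width: -0.2
grasp_force: 0.0
clock: 10.2
position: [551.5, -158.4, 223.1]
ee_rot: [-0.11, 0.994, -0.0, 0.0]
contact_force: [0.1, 0.3, -0.2]
gripper_width: -0.2
grasp_force: 0.0
```

```bash
python3 -m pendant '[[0,0,0.001,0,0,0,0],[0,0,0.001,0,0,0,0],[0,0,0,0,0,0,0]]' | grep -E 'pos|cont';  python3 -m pendant '[[0,0,0.001,0,0,0,0],[0,0,0,0,0,0,0]]'| grep -E 'pos|cont';python3 -m pendant '[[0,0,0.001,0,0,0,0],[0,0,0,0,0,0,0]]'| grep -E 'pos|cont'
```

```text
position: [551.4, -158.3, 220.7]
contact_force: [0.3, 0.4, -0.2]
position: [551.4, -158.4, 219.6]
contact_force: [0.4, 0.6, 0.6]
position: [551.4, -158.4, 218.7]
contact_force: [-0.2, 0.2, -0.2]
```

```bash
python3 -m pendant '[[0,0,0.001,0,0,0,0],[0,0,0,0,0,0,0]]'| grep -E 'pos|cont';python3 -m pendant '[[0,0,0.001,0,0,0,0],[0,0,0,0,0,0,0]]'| grep -E 'pos|cont'
```

```text
position: [551.4, -158.4, 217.7]
contact_force: [0.3, -0.7, 0.1]
position: [551.4, -158.4, 216.7]
contact_force: [0.3, 0.0, 0.1]
```

```bash
python3 -m pendant '[[0,0,0.001,0,0,0,0],[0,0,0,0,0,0,0]]'| grep -E 'pos|cont';python3 -m pendant '[[0,0,0.001,0,0,0,0],[0,0,0,0,0,0,0]]'| grep -E 'pos|cont'
```

```text
position: [551.4, -158.3, 215.6]
contact_force: [0.1, 0.6, -0.4]
position: [551.4, -158.4, 214.6]
contact_force: [0.7, -0.2, -0.2]
```

```bash
python3 -m pendant '[[0,0,0.001,0,0,0,0],[0,0,0,0,0,0,0]]'| grep -E 'pos|cont'
```

```text
position: [551.4, -158.4, 213.6]
contact_force: [-0.3, 0.4, -0.5]
```

```bash
python3 -m pendant '[[0,0,0.001,0,0,0,0],[0,0,0,0,0,0,0]]'| grep -E 'pos|cont'
```

```text
position: [551.6, -158.5, 213.0]
contact_force: [-0.8, 0.1, 1.5]
```

Contact at TCP z≈213. I start the first stroke, rising along the rim.

```bash
python3 -m pendant '[[0,0,0.0005,0,0,0,0],[0,0.002,-0.0005,0,0,0,0],[0,0.003,-0.0008,0,0,0,0],[0,0.003,-0.0008,0,0,0,0]]'| grep -E 'pos|cont'; python3 -m pendant '[[0,0,0,0,0,0,0]]'| grep -E 'pos|cont'
```

```text
position: [549.8, -150.5, 214.7]
contact_force: [1.0, -1.2, 1.0]
position: [549.7, -150.2, 214.7]
contact_force: [-0.1, -1.1, 2.7]
```

```bash
python3 - <<'E'
from m import *
s=get('scene'); c,st,_=big(red(hsv(s)),(295,190),22); print('head',c,st)
E
```

```text
Traceback (most recent call last):
  File "m.py", line 4, in big
    n,l,s,c=cv2.connectedComponentsWithStats(m); i=1+np.argmax(s[1:,4]); return c[i],s[i],np.uint8(l==i)
                                                     ~~~~~~~~~^^^^^^^^^
ValueError: attempt to get argmax of an empty sequence
```

```bash
python3 -m pendant '[[0,0.003,-0.0007,0,0,0,0],[0,0.003,-0.0006,0,0,0,0],[0,0.003,-0.0005,0,0,0,0],[0,0.003,-0.0004,0,0,0,0]]'| grep -E 'pos|cont'
```

```text
position: [547.0, -138.4, 216.4]
contact_force: [-0.3, -0.4, -0.2]
```

```bash
python3 -m pendant '[[0,0.003,-0.0003,0,0,0,0],[0,0.003,-0.0002,0,0,0,0],[0,0.003,-0.0001,0,0,0,0],[0,0.003,0,0,0,0,0]]'| grep -E 'pos|cont'
```

```text
position: [544.3, -126.8, 217.1]
contact_force: [-0.2, 0.2, 0.1]
```

```bash
python3 -m pendant '[[0,0,0.001,0,0,0,0],[0,0,0,0,0,0,0]]'| grep -E 'cont'
```

```text
contact_force: [-0.2, 0.5, 2.0]
```

```bash
python3 -m pendant '[[0,0,0.001,0,0,0,0],[0,0,0,0,0,0,0]]'| grep -E 'cont'
```

```text
contact_force: [-1.5, -0.2, 4.3]
```

```bash
python3 -m pendant '[[0,0.003,0.0001,0,0,0,0],[0,0.003,0.0002,0,0,0,0],[0,0.003,0.0003,0,0,0,0],[0,0.003,0.0004,0,0,0,0]]'| grep -E 'pos|cont'
```

```text
position: [541.9, -115.4, 214.9]
contact_force: [-2.4, -0.6, 6.4]
```

```bash
python3 -m pendant '[[0,0.003,0.0005,0,0,0,0],[0,0.003,0.0006,0,0,0,0],[0,0.003,0.0007,0,0,0,0],[0,0.003,0.0008,0,0,0,0]]'| grep -E 'pos|cont'
```

```text
position: [539.3, -103.5, 212.5]
contact_force: [-2.2, 0.2, 8.0]
```

```bash
python3 -m pendant '[[0,0.003,0.001,0,0,0,0],[0,0.003,0.0011,0,0,0,0],[0,0.003,0.0012,0,0,0,0],[0,0.003,0.0014,0,0,0,0]]'| grep -E 'pos|cont'
```

```text
position: [536.6, -91.4, 208.1]
contact_force: [-3.7, 1.9, 9.4]
```

First stroke tracked with 4–9 N. I lift, return and repeat.

```bash
python3 -m pendant '[[0,0,-0.02,0,0,0,0],[0,-0.025,0,0,0,0,0],[0,-0.025,0,0,0,0,0],[0,-0.02,0,0,0,0,0],[0,0,0.012,0,0,0,0],[0,0,0,0,0,0,0]]'| grep -E 'pos|cont'; python3 go.py 544.3 -128.8 195
```

```text
position: [551.5, -160.2, 212.8]
contact_force: [1.4, -0.4, 1.3]
t 15.65 pos [ 551.5 -160.2  212.8] tool shift mm [ 0.2 32.2 17.9] z [-0.002  0.001 -1.   ] yaw y 102.57 F [ 1.39 -0.41  1.27] w -0.1
```

```bash
python3 -m pendant '[[0,0,0.001,0,0,0,0],[0,0,0,0,0,0,0]]'| grep -E 'pos|cont'
```

```text
position: [551.6, -159.5, 213.6]
contact_force: [-0.2, -1.0, 0.6]
```

```bash
python3 -m pendant '[[0,0,0.001,0,0,0,0],[0,0,0,0,0,0,0]]'| grep -E 'pos|cont'
```

```text
position: [551.8, -159.8, 213.1]
contact_force: [0.2, 0.7, 1.1]
```

```bash
python3 -m pendant '[[0,0,0.001,0,0,0,0],[0,0,0,0,0,0,0]]'| grep -E 'pos|cont'
```

```text
position: [552.0, -160.4, 212.4]
contact_force: [-0.7, -0.9, 2.8]
```

```bash
python3 -m pendant '[[0,0.002,-0.0005,0,0,0,0],[0,0.003,-0.0009,0,0,0,0],[0,0.003,-0.0008,0,0,0,0],[0,0.003,-0.0007,0,0,0,0]]'| grep -E 'pos|cont'
```

```text
position: [549.5, -149.4, 215.1]
contact_force: [-2.1, -0.9, 3.4]
```

```bash
python3 -m pendant '[[0,0.003,-0.0006,0,0,0,0],[0,0.003,-0.0005,0,0,0,0],[0,0.003,-0.0004,0,0,0,0],[0,0.003,-0.0004,0,0,0,0]]'| grep -E 'pos|cont'
```

```text
position: [546.9, -137.5, 216.6]
contact_force: [-1.5, -0.4, 2.2]
```

```bash
python3 -m pendant '[[0,0.003,-0.0002,0,0,0,0],[0,0.003,-0.0001,0,0,0,0],[0,0.003,0,0,0,0,0],[0,0.003,0.0001,0,0,0,0]]'| grep -E 'pos|cont'
```

```text
position: [544.3, -125.9, 216.8]
contact_force: [1.1, -0.9, 1.2]
```

```bash
python3 -m pendant '[[0,0.003,0.0002,0,0,0,0],[0,0.003,0.0002,0,0,0,0],[0,0.003,0.0003,0,0,0,0],[0,0.003,0.0004,0,0,0,0],[0,0.003,0.0005,0,0,0,0]]'| grep -E 'pos|cont'
```

```text
position: [541.0, -111.3, 215.5]
contact_force: [-0.4, -1.0, 3.1]
```

```bash
python3 -m pendant '[[0,0.003,0.0006,0,0,0,0],[0,0.003,0.0007,0,0,0,0],[0,0.003,0.0008,0,0,0,0],[0,0.003,0.0010,0,0,0,0],[0,0.003,0.0011,0,0,0,0]]'| grep -E 'pos|cont'
```

```text
position: [537.7, -96.5, 211.4]
contact_force: [-0.3, 0.6, 5.5]
```

```bash
python3 -m pendant '[[0,0,-0.02,0,0,0,0],[0,-0.025,0,0,0,0,0],[0,-0.025,0,0,0,0,0],[0,-0.015,0,0,0,0,0],[0,0,0.015,0,0,0,0],[0,0,0.002,0,0,0,0],[0,0,0,0,0,0,0]]'| grep -E 'pos|cont'
```

```text
position: [552.1, -160.6, 214.3]
contact_force: [0.6, -1.9, 1.6]
```

```bash
python3 -m pendant '[[0,0,0.001,0,0,0,0],[0,0,0,0,0,0,0]]'| grep -E 'pos|cont'
```

```text
position: [552.1, -160.3, 213.9]
contact_force: [-0.0, -2.0, 3.6]
```

```bash
python3 -m pendant '[[0,0,0.001,0,0,0,0],[0,0,0,0,0,0,0]]'| grep -E 'pos|cont'
```

```text
position: [552.1, -160.4, 213.3]
contact_force: [-0.8, -1.8, 5.4]
```

```bash
python3 -m pendant '[[0,0.002,-0.0006,0,0,0,0],[0,0.003,-0.001,0,0,0,0],[0,0.003,-0.0009,0,0,0,0],[0,0.003,-0.0008,0,0,0,0]]'| grep -E 'pos|cont'
```

```text
position: [549.7, -149.5, 216.3]
contact_force: [-0.2, -1.7, 5.1]
```

```bash
python3 -m pendant '[[0,0.003,-0.0007,0,0,0,0],[0,0.003,-0.0006,0,0,0,0],[0,0.003,-0.0005,0,0,0,0],[0,0.003,-0.0004,0,0,0,0]]'| grep -E 'pos|cont'
```

```text
position: [547.0, -137.5, 217.8]
contact_force: [1.0, -1.7, 3.2]
```

```bash
python3 -m pendant '[[0,0.003,-0.0003,0,0,0,0],[0,0.003,-0.0002,0,0,0,0],[0,0.003,-0.0001,0,0,0,0],[0,0.003,0,0,0,0,0]]'| grep -E 'pos|cont'
```

```text
position: [544.3, -125.9, 218.3]
contact_force: [-0.1, -1.0, 5.1]
```

```bash
python3 -m pendant '[[0,0.003,0.0001,0,0,0,0],[0,0.003,0.0001,0,0,0,0],[0,0.003,0.0002,0,0,0,0],[0,0.003,0.0003,0,0,0,0],[0,0.003,0.0004,0,0,0,0]]'| grep -E 'pos|cont'
```

```text
position: [541.0, -111.1, 217.2]
contact_force: [0.7, 0.4, 4.7]
```

```bash
python3 -m pendant '[[0,0.003,0.0005,0,0,0,0],[0,0.003,0.0006,0,0,0,0],[0,0.003,0.0007,0,0,0,0],[0,0.003,0.0008,0,0,0,0],[0,0.003,0.001,0,0,0,0]]'| grep -E 'pos|cont'
```

```text
position: [537.8, -96.3, 213.6]
contact_force: [0.5, 1.5, 5.9]
```

```bash
python3 -m pendant '[[0,0,-0.02,0,0,0,0],[0,-0.025,0,0,0,0,0],[0,-0.025,0,0,0,0,0],[0.01,-0.015,-0.03,0,0,0,0],[0.02,-0.04,-0.04,0,0,0,0],[0,-0.04,0,0,0,0,0],[0,0,0,0,0,0,0]]'| grep -E 'clock|pos|cont'; python3 - <<'E'
from m import *
s=get('scene'); 
try: print(big(red(hsv(s)),(295,188),18)[:2])
except Exception as e: print('hidden')
E
```

```text
clock: 22.45
position: [541.6, -240.3, 295.8]
contact_force: [0.2, 0.2, -1.9]
(array([295.75609756, 183.        ]), array([291, 177,  11,  14, 123], dtype=int32))
```

The pin is still riding (row 183). About 2 rad has been turned so far; next stroke.

```bash
python3 -m pendant '[[-0.0276,0.04,0.02,0,0,0,0],[0,0.0356,0.03,0,0,0,0],[0,0,0.02,0,0,0,0],[0,0,0.007,0,0,0,0],[0,0,0,0,0,0,0],[0,0,0,0,0,0,0]]'| grep -E 'pos|cont'
```

```text
position: [551.9, -160.2, 221.3]
contact_force: [0.1, -0.5, -0.4]
```

```bash
python3 -m pendant '[[0,0,0.001,0,0,0,0],[0,0,0.001,0,0,0,0],[0,0,0,0,0,0,0]]'| grep -E 'pos|cont'
```

```text
position: [551.5, -160.4, 219.1]
contact_force: [-0.7, 0.4, -0.1]
```

```bash
python3 -m pendant '[[0,0,0.001,0,0,0,0],[0,0,0,0,0,0,0]]'| grep -E 'pos|cont'
```

```text
position: [551.4, -160.2, 217.8]
contact_force: [-0.4, 0.5, 0.0]
```

```bash
python3 -m pendant '[[0,0,0.001,0,0,0,0],[0,0,0,0,0,0,0]]'| grep -E 'pos|cont'
```

```text
position: [551.5, -160.3, 217.2]
contact_force: [-0.7, -1.3, 0.9]
```

```bash
python3 -m pendant '[[0,0,0.001,0,0,0,0],[0,0,0,0,0,0,0]]'| grep -E 'pos|cont'
```

```text
position: [551.6, -160.5, 216.5]
contact_force: [-1.6, -1.4, 4.3]
```

```bash
python3 -m pendant '[[0,0,0.0007,0,0,0,0],[0,0,0,0,0,0,0]]'| grep -E 'pos|cont'
```

```text
position: [551.6, -160.6, 216.1]
contact_force: [-2.3, -2.1, 5.2]
```

```bash
python3 -m pendant '[[0,0.002,-0.0006,0,0,0,0],[0,0.003,-0.001,0,0,0,0],[0,0.003,-0.0009,0,0,0,0],[0,0.003,-0.0008,0,0,0,0]]'| grep -E 'pos|cont'
```

```text
position: [549.1, -149.5, 219.0]
contact_force: [-1.7, -2.0, 4.9]
```

```bash
python3 -m pendant '[[0,0.003,-0.0007,0,0,0,0],[0,0.003,-0.0006,0,0,0,0],[0,0.003,-0.0005,0,0,0,0],[0,0.003,-0.0004,0,0,0,0]]'| grep -E 'pos|cont'
```

```text
position: [546.4, -137.2, 220.5]
contact_force: [0.2, -0.5, 4.4]
```

```bash
python3 -m pendant '[[0,0.003,-0.0003,0,0,0,0],[0,0.003,-0.0002,0,0,0,0],[0,0.003,-0.0001,0,0,0,0],[0,0.003,0,0,0,0,0]]'| grep -E 'pos|cont'
```

```text
position: [543.8, -125.6, 221.1]
contact_force: [-1.2, -0.8, 4.0]
```

```bash
python3 -m pendant '[[0,0.003,0.0001,0,0,0,0],[0,0.003,0.0001,0,0,0,0],[0,0.003,0.0002,0,0,0,0],[0,0.003,0.0003,0,0,0,0],[0,0.003,0.0004,0,0,0,0]]'| grep -E 'pos|cont'
```

```text
position: [540.5, -111.0, 220.2]
contact_force: [-0.7, -0.1, 4.4]
```

```bash
python3 -m pendant '[[0,0.003,0.0005,0,0,0,0],[0,0.003,0.0006,0,0,0,0],[0,0.003,0.0007,0,0,0,0],[0,0.003,0.0008,0,0,0,0],[0,0.003,0.001,0,0,0,0]]'| grep -E 'pos|cont'
```

```text
position: [537.4, -96.5, 216.6]
contact_force: [0.1, -1.6, 3.5]
```

```bash
python3 -m pendant '[[0,0,-0.02,0,0,0,0],[0,-0.025,0,0,0,0,0],[0,-0.025,0,0,0,0,0],[0.01,-0.015,-0.03,0,0,0,0],[0.02,-0.04,-0.04,0,0,0,0],[0,-0.04,0,0,0,0,0],[0,0,0,0,0,0,0]]'| grep -E 'clock|pos|cont'; python3 - <<'E'
from m import *
s=get('scene'); 
try: print(big(red(hsv(s)),(295,188),18)[:2])
except Exception as e: print('hidden')
E
```

```text
clock: 27.1
position: [541.5, -240.2, 299.1]
contact_force: [-0.7, 0.4, -0.5]
(array([294.66981132, 188.23584906]), array([290, 183,  10,  12, 106], dtype=int32))
```

```bash
python3 - <<'E'
from m import *
s=get('scene'); t=get('top')
cv2.imwrite('pics/f.png',cv2.resize(np.hstack([s['image'][160:240,250:350],t['image'][180:260,250:350]]),None,fx=4,fy=4,interpolation=3)[:,:,::-1])
E
```

```text
(no output)
```

View pics/f.png

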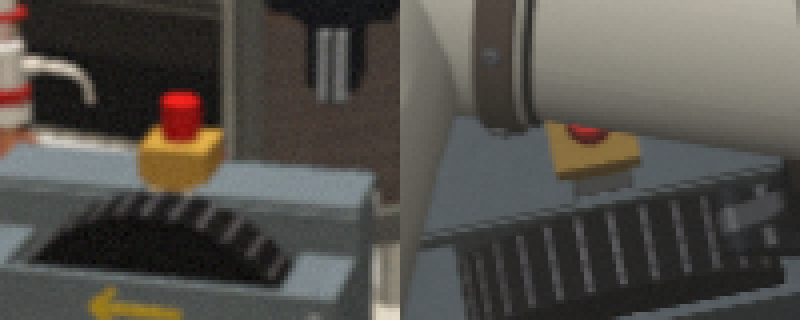

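The red head (crop 180,115) now sits flush on the brass with no shank showing, and the gripper is clear of everything. I hand in.

```bash
python3 -c "
from bench import arm
print(arm.job_done())"
```

```text
the job is handed in; nothing more can be done
None
```

The index pin dropped into the home notch with its head flush on the brass, the fingers were clear of everything, and I handed the job in at about 27 s; no verdict was returned.

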